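# Lock the spice-jar tray behind its spring stop

## Task

Slide the plywood spice-jar tray along its runner until its side tab is past the raised lug of the steel spring bar: press the bar down with a fingertip, keep it down while you push the tab past the lug, then let the bar spring fully up behind the tab so that the tray is locked in. Only press and push: do not lift the tray or its jars, keep the jars standing in it, and leave everything else on the counter where it is.

Things in the scene. Friction and masses are not known exactly. Their poses are not given: they have to be found in the camera images.
- runner: White wooden runner fixed to the counter (mm: x -46 to 99, y -181 to 129). The tray slides in its channel towards its +y, up to an end stop at y = 113; waxed, lipped rails keep it down. A steel spring bar lies beside the channel on the +x side, away from the robot. Origin: on the counter, on the channel's centre line, level with the lug's -y face; z up.
- tray: Loose plywood tray 64 x 180 mm, 43 mm high, 0.35 kg, with three jars in it. Origin: centre of its underside, 12 mm above the counter; axes as the runner's. A tab juts from the middle of its +x side over the bar: y -7 to 7, out to x = 95, 54 to 85 mm above the counter. Starts on the lug's -y side; at the end stop its origin is at runner y = 23, the tab then 6 mm past the lug.
- tab (a point): Point on the rear (-y) face of the tray's tab, the face to push towards +y: 75 mm to +x of the tray's centre line, 70 mm above the counter, midway across the finger strip of the bar. Axes as the tray's.
- lug (a point): Centre of the top of the lug, a 10 x 10 mm block rising 12 mm from the bar's inner edge (runner x 45 to 55, y 0 to 10 mm; top 62 mm above the counter at rest). At rest it blocks the tab, which clears it once the bar is down 9 mm or more. Moves with the bar; axes as the runner's.
- bar_top (a point): Middle of the top of the bar's flat finger strip: runner x 55 to 95, y -165 to 45 mm, 50 mm above the counter at rest, 4 mm under the tab. The strip passes outside the lug, so a finger pressing it down behind the tab can slide along it and push the tab without meeting the lug. Moves with the bar.
- bar (a joint): How far the steel spring bar is pressed straight down, m: 0 up at rest, 0.014 fully down. Pressed anywhere along its length it goes down level; the spring takes about 4 N to start and 9 N fully down, and lifts it again when let go.
- jar0: Small spice jar with a metal lid, 40 mm across and 62 mm high (its top 82 mm above the counter), about 0.1 kg, standing in the tray (towards -y). Origin: centre of its underside. Rides along; not to be lifted or tipped.
- jar1: Small spice jar with a metal lid, 40 mm across and 62 mm high (its top 82 mm above the counter), about 0.1 kg, standing in the tray (in the middle). Origin: centre of its underside. Rides along; not to be lifted or tipped.
- jar2: Small spice jar with a metal lid, 40 mm across and 62 mm high (its top 82 mm above the counter), about 0.1 kg, standing in the tray (towards +y). Origin: centre of its underside. Rides along; not to be lifted or tipped.
- mill: Dark wooden pepper mill, 56 mm across, 155 mm high, beyond the runner's +y end, loose. Origin: its underside. Leave it where it is.
- dish: White bowl, 100 mm across, 30 mm high, on the far side of the bar, loose. Origin: its underside. Leave it where it is.
- mug: Blue mug, 76 mm across, 85 mm high, on the far side of the bar, loose. Origin: its underside. Leave it where it is.
- spoon: Wooden spoon lying between runner and robot, loose. Origin: its underside. Leave it where it is.
- oil: Green oil bottle, 60 mm across, 190 mm high, beyond the runner's -y end, loose. Origin: its underside. Leave it where it is.
Mind the look-alikes: they are no part of the job. Leave any purple look-alike of the tray alone.

How it is judged:
By the outcome, as a careful person would: the job done as asked, in the order asked, and still so for the second after the job is handed in, with the robot touching nothing.
It also fails if it takes over 48 s, if anything falls off the work surface, if the arm or the gripper's body presses on something with over 40 N, if the wrist force passes 120 N, or if a joint passes its speed limit or range.

## Robot

A 6-joint arm with a two-finger parallel gripper is mounted at the origin on the work surface. World frame = base frame: x ahead of the robot, y to its left, z up, the work surface at z = 0. Lengths are in m, angles in rad, forces in N, time in s.
With the tool pointing down it reaches from about 0.425 to 0.95 m from the base axis. Payload 3.5 kg.
Tool frame: the origin (TCP) lies on the centre line of the jaws, within the pads' length; the fingertips stand 14 mm ahead of it and the grasp point (between the pads) lies 5 mm behind it (ctrl.finger_overhang is the distance from the TCP to the fingertips, in m); z points along the fingers, y is the line along which they close (so a half turn about z gives the same grasp; the last joint's range is limited). The gripper opens to 85 mm and grips with 20 to 120 N. Pads are 22 mm wide; open, the fingers measure 114 mm over their backs; the gripper's body (76 mm by 85 mm) begins 54 mm behind the grasp point. The pads swing forward as they close: fully open they stand 13 mm farther back than shut.
Start: joints at [1.005, 0.286, 1.577, -0, 1.279, -0.15], TCP at [0.273, 0.617, 0.245] pointing down, gripper open.
Joint ranges: [-2.77, 2.77], [-0.9, 2.22], [0.21, 2.48], [-1.53, 4.67], [0.24, 2.81], [-2.84, 2.84]. Speed limits (rad/s): [2.79, 2.79, 3.14, 3.14, 3.14, 3.14].

## Interface

Orientations are given as a unit quaternion [x, y, z, w].
In Python, from plant import ctrl gives the robot as it stands.
- The arm moves only by the tool send_rows, never from a script. Its argument "moves" is text: rows parted by semicolons, each of 7 numbers parted by spaces: the turn, a rotation vector about the tool's x, y, z in units of 360 degrees (1.0 is 360 degrees), then the shift along the tool's x, y, z in units of 20 cm (1.0 is 20 cm), then the gripper's target within -1 to 1 (fully open at 1, half-way at 0, shut at -1). A call has 1 to 12 rows; each row is the pose to reach, as a shift and turn from the pose commanded when the call began, along the tool's axes at that moment, turning the shorter way round; what a row does not reach only later rows make up. A row lasts 1/8 s, in which the tool goes at most 62.5 mm and 10.7 degrees, less where a joint would pass 70% of its speed; a pose out of reach is approached as far as the arm can. A call with a number of a shift or a turn outside -1 to 1 is refused whole. A call with a gripper value outside its range is refused whole. The fingers move at their own pace and stop on an object; "newtons" is the grip in N (left out, the last holds). Time passes only in rows, so rows that repeat a pose let the fingers close. It gives the time, the measured TCP pose, the force, the opening and the grip force at its end, in the units of the state.
- ctrl.get_state(): the state, without advancing time (a new reading comes with each control period).
- ctrl.read_camera(name): name is "side" or "top" or "wrist"; returns a dict with "image" (400x640x3 uint8, red, green, blue), "fovy" (degrees; the focal length in pixels is half the picture's height over the tangent of half this angle, whatever the lens; pixels are square), "cx", "cy" (the principal point, pixels), "extrinsics" (4x4, takes a point from camera to world coordinates). Camera axes: x right, y up, looking along -z (the intrinsics and any distortion apply to the point x, -y, -z); pixel columns grow to the right and rows downward; lengths in m; the calibration is good to about 2 mm. A picture is of the moment at which its call begins. There is no depth.
- ctrl.sign_off(): hands the job in; it is judged then, once.
The state is a dict: "time": time; "qpos": joint angles; "dq": joint speeds; "joint_efforts": joint torques, N m; "eef_pos": TCP position; "tcp_rot": TCP orientation; "contact_force": force on the tool from outside, world axes, zero at the start; "wrist_torque": the same for the moment, N m; "opening": opening from 0.0 (shut) to 1.0 (fully open); "finger_force": force on a finger pad.
Only numpy, scipy, OpenCV 4.12 (cv2) and the standard library are available. Lean on these libraries where they do the work, as an engineer would, in place of code of your own. Each camera call takes 0.05 s, during which the arm holds its last target. There are 200 camera calls.

## Working session

There is one attempt and no reset: what is moved stays moved. The work goes in short steps, Python scripts to look and compute and a tool call to move; the robot and the scene stay as the last step left them, time stands still between calls to the robot, and variables do not carry over. Pictures are saved under pics/ and viewed, at most 10 in all, crops included, and the job is handed in when it is done.

Besides the shell and the picture viewer there is one more tool, called as name(argument=value, ...) on one line, values as JSON. send_rows: Moves the arm, as the interface text tells. Its arguments: {"type":"object","properties":{"moves":{"type":"string"},"newtons":{"type":"number"}},"required":["moves"]}

```bash
ls; mkdir -p pics; python3 - <<'E'
from plant import ctrl
import cv2
for n in("top","side"):
    c=ctrl.read_camera(n); cv2.imwrite(f"pics/{n}0.png",c["image"][:,:,::-1]); print(n,c["fovy"],c["cx"],c["cy"],c["extrinsics"].round(3).tolist(),[k for k in c])
s=ctrl.get_state();print(s)
E
```

```text
pics
top 57.897069231309324 321.1979241194084 199.46921216578212 [[0.026, 0.981, -0.192, 0.352], [-0.999, 0.029, 0.013, 0.04], [0.018, 0.192, 0.981, 0.952], [0.0, 0.0, 0.0, 1.0]] ['image', 'fovy', 'cx', 'cy', 'extrinsics']
side 48.86873961665488 320.2943945734389 197.47218790705494 [[0.969, 0.2, -0.148, 0.36], [-0.248, 0.75, -0.613, -0.64], [-0.012, 0.631, 0.776, 0.937], [0.0, 0.0, 0.0, 1.0]] ['image', 'fovy', 'cx', 'cy', 'extrinsics']
{'time': 0.1, 'qpos': array([ 1.00500994e+00,  2.87109260e-01,  1.57804513e+00, -6.74281761e-06,
        1.27857256e+00, -1.49996054e-01]), 'dq': array([-4.00053735e-04,  6.17501527e-05, -2.37583739e-03,  9.39073235e-04,
       -1.24309351e-03, -2.99948219e-04]), 'joint_efforts': array([ 3.32312475e-04, -4.07295477e+01, -2.93701655e+01, -1.38599285e-04,
        3.38457321e-03, -6.70644511e-06]), 'eef_pos': array([0.27230768, 0.61701953, 0.24405613]), 'tcp_rot': array([ 2.06399777e-01,  9.78467165e-01, -1.00066511e-03, -3.70800182e-04]), 'contact_force': array([0.39556361, 0.44227793, 0.97929229]), 'wrist_torque': array([-0.03387722, -0.00884821,  0.04567736]), 'finger_force': 0.0, 'opening': 0.9998494187395418}
```

View pics/top0.png

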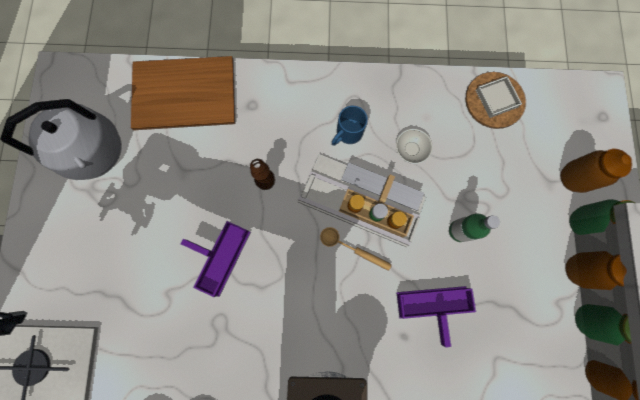

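View pics/side0.png

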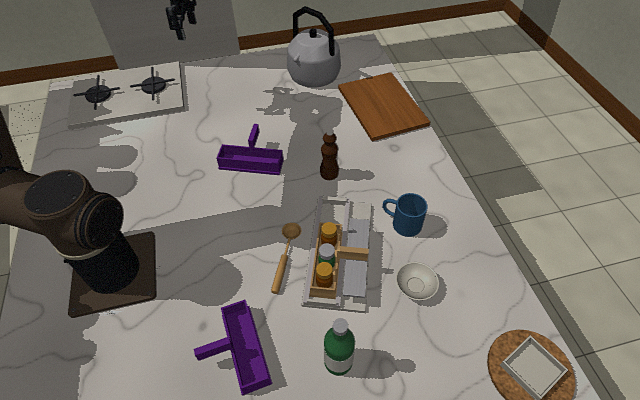

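The plywood tray with three jars is at about (380,212) in the top view and (325,262) in the side view, with its tab near (388,188) and (352,254). The two purple trays, at (222,258) and (437,302) in the top view, are look-alikes and I'll leave them alone. The mill, mug, dish, oil and spoon stand around the runner. Next I'll enlarge it to confirm.

```bash
python3 - <<'E'
import cv2,numpy as np
a=cv2.imread("pics/top0.png")[140:255,290:435]; b=cv2.imread("pics/side0.png")[190:315,295:380]
a=cv2.resize(a,None,fx=5,fy=5,interpolation=cv2.INTER_CUBIC)
cv2.imwrite("pics/top0c.png",a)
cv2.imwrite("pics/side0c.png",cv2.resize(b,None,fx=4.8,fy=4.8,interpolation=cv2.INTER_CUBIC))
E
```

```text
(no output)
```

View pics/top0c.png

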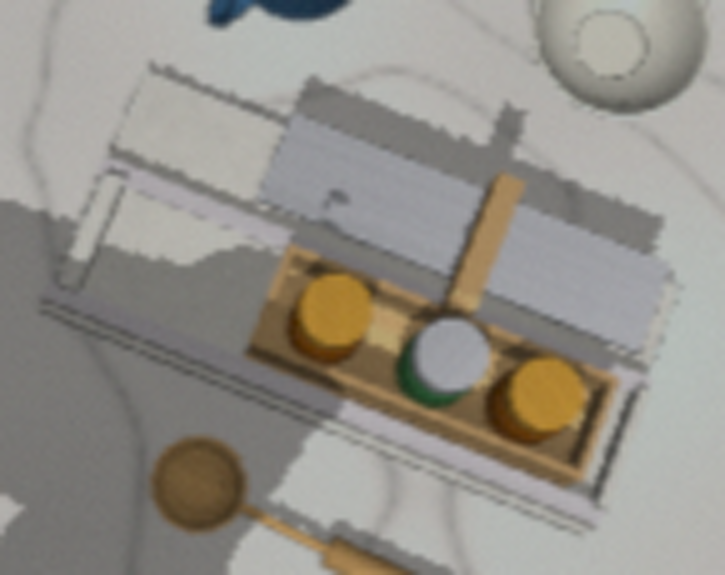

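View pics/side0c.png

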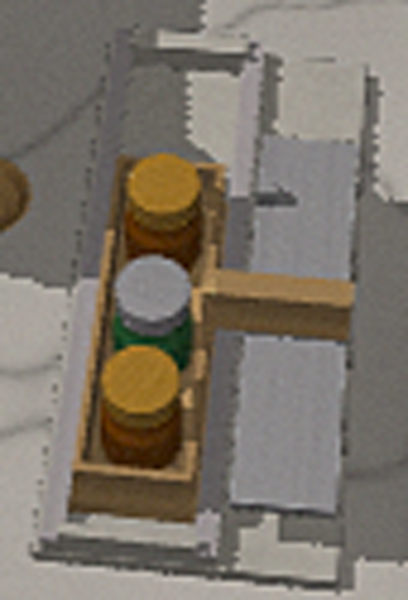

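The top crop shows the plywood tray with three jars. Its tab reaches over the grey bar, with the outer end near crop (510,177), and the lug is near (337,197). The strip corners are at about (295,112), (672,262), (640,355) and (262,202). The side crop shows the same layout, so this is the right tray. Next I'll cast rays from these pixels.

```bash
cat > h.py <<'E'
import numpy as np
from plant import ctrl
def onplane(c,u,v,z):
    f=200/np.tan(np.radians(c["fovy"]/2)); E=c["extrinsics"]
    d=E[:3,:3]@np.array([(u-c["cx"])/f,-(v-c["cy"])/f,-1]); o=E[:3,3]
    return o+d*(z-o[2])/d[2]
E
python3 - <<'E'
from h import *
t=ctrl.read_camera("top"); s=ctrl.read_camera("side")
T=lambda u,v,z:onplane(t,(u+.5)/5-.5+290,(v+.5)/5-.5+140,z)[:2]
S=lambda u,v,z:onplane(s,(u+.5)/4.8-.5+295,(v+.5)/4.8-.5+190,z)[:2]
P=lambda n,p:print(n,(p*1000).round(1))
st=[T(295,112,.05),T(262,202,.05),T(640,355,.05),T(672,262,.05)]
ss=[S(355,143,.05),None,S(230,502,.05),S(340,512,.05)]
for i in range(4):
    P("strip top",st[i]); 
    if ss[i] is not None:P("  side",ss[i])
tr=[T(250,352,.055),T(290,248,.055),T(615,380,.055),T(578,482,.055)]
for p in tr:P("rim",p)
print("len",np.linalg.norm(tr[0]-tr[3]),np.linalg.norm(tr[0]-tr[1]),np.linalg.norm(st[0]-st[3]),np.linalg.norm(st[0]-st[1]))
for a,b in((st[0],st[3]),(st[1],st[2]),(tr[0],tr[3]),(tr[1],tr[2])):
    d=a-b;print("+y dir",np.degrees(np.arctan2(d[1],d[0])))
P("tab outer front top",T(497,173,.085));P("tab outer rear top",T(523,180,.085))
P("tab side front",S(354,280,.085));P("tab side rear",S(352,305,.085))
P("lug top",T(337,192,.062));P("tray c",np.mean(tr,0))
# runner frame: strip centre = (70,-60) if x45..95
c=np.mean(st,0); d=(st[0]-st[3])+(st[1]-st[2]);y=d/np.linalg.norm(d);x=np.array([y[1],-y[0]])
O=c-70e-3*x+60e-3*y
P("O",O);print("x",x,"y",y)
for n,p in(("tray",np.mean(tr,0)),("tabrear",T(523,180,.085)),("lug",T(337,192,.062)),("mill",onplane(t,262,180,.0)[:2]),("tabrearS",S(352,305,.085)),("dish",onplane(t,414,145,.03)[:2]),("mug",onplane(t,352,120,.085)[:2])):print(n,((p-O)@x*1e3).round(1),((p-O)@y*1e3).round(1))
E
```

```text
strip top [630.  -40.6]
  side [628.2 -38.6]
strip top [581.2 -24.2]
strip top [ 507.1 -217.6]
  side [ 508.5 -217.9]
strip top [ 556.  -235.3]
  side [ 555.7 -235.4]
rim [502.  -18.9]
rim [556.3 -38.4]
rim [ 493.1 -203.2]
rim [ 441.1 -183.5]
len 0.1754648264257788 0.0576649089946888 0.20828950667314025 0.05141717498395585
+y dir 69.18854219391437
+y dir 69.01433584154584
+y dir 69.70013977999426
+y dir 69.00331246234087
tab outer front top [ 590.8 -138.5]
tab outer rear top [ 587.6 -151.4]
tab side front [ 591.8 -138.8]
tab side rear [ 586.5 -151.7]
lug top [584.6 -61.4]
tray c [ 498.1 -111. ]
O [524.6 -48.4]
x [ 0.93421492 -0.35671065] y [0.35671065 0.93421492]
tray -2.4 -67.9
tabrear 95.6 -73.7
lug 60.7 9.2
mill -26.0 244.0
tabrearS 94.7 -74.4
dish 214.4 -99.8
mug 191.8 77.0
```

send_rows(moves="0 0 -0.008 -0.95 -1 0 -1;0 0 -0.008 -0.95 -1 0 -1;0 0 -0.008 -0.95 -1 0 -1;0 0 -0.008 -0.95 -1 0 -1;0 0 -0.008 -0.95 -1 0 -1;0 0 -0.008 -0.95 -1 0 -1")

```text
time: 0.95
eef_pos: [0.3662, 0.3564, 0.2453]
tcp_rot: [0.183, 0.983, 0.0, 0.0]
contact_force: [-0.0, -0.4, -0.2]
opening: 0.001
finger_force: 0.0
```

```bash
cat >> h.py <<'E'
from scipy.spatial.transform import Rotation as R
O=np.array([.5246,-.0484]);X=np.array([.9342,-.3567]);Y=np.array([.3567,.9342])
def where():
    s=ctrl.get_state();p=s["eef_pos"];d=p[:2]-O
    print("t",s["time"],"runner x,y",(d@X*1e3).round(1),(d@Y*1e3).round(1),"tip z",((p[2]-ctrl.finger_overhang)*1e3).round(1),"F",s["contact_force"].round(1),"open",s["opening"])
    M=R.from_quat(s["tcp_rot"]).as_matrix();print("tool y angle",np.degrees(np.arctan2(M[1,1],M[0,1])).round(2),"tilt z",M[:,2].round(3))
    return p,M
def go(rx,ry,tipz):
    p,M=where();t=np.r_[O+rx*X/1e3+ry*Y/1e3,tipz/1e3+ctrl.finger_overhang]
    print("move units",(M.T@(t-p)/.2).round(3))
E
python3 -c "
from h import *;print(ctrl.finger_overhang);go(75,-110,200)"
```

```text
0.014
t 0.95 runner x,y -292.4 321.6 tip z 231.3 F [-0.  -0.4 -0.2] open 0.0008121188432005422
tool y angle 68.87 tilt z [ 0.  0. -1.]
move units [-1.846 -2.151  0.156]
```

send_rows(moves="0 0 0 -0.92 -1 0 -1;0 0 0 -0.92 -1 0 -1;0 0 0 -0.92 -1 0 -1;0 0 0 -0.92 -1 0 -1;0 0 0 -0.92 -1 0 -1;0 0 0 -0.92 -1 0 -1")

```text
time: 1.7
eef_pos: [0.4666, 0.1049, 0.2453]
tcp_rot: [0.183, 0.983, 0.0, -0.0]
contact_force: [0.0, 0.1, 0.7]
opening: 0.005
finger_force: 0.0
```

send_rows(moves="0 0 0 -0.92 -1 0 -1;0 0 0 -0.92 -1 0 -1;0 0 0 -0.92 -1 0 -1;0 0 0 -0.92 -1 0 -1;0 0 0 -0.92 -1 0 -1;0 0 0 -0.92 -1 0 -1;0 0 0 -0.92 -1 0 -1")

```text
time: 2.58
eef_pos: [0.5661, -0.145, 0.2451]
tcp_rot: [0.181, 0.984, 0.0, -0.001]
contact_force: [-0.8, 0.8, 0.0]
opening: -0.003
finger_force: 0.0
```

```bash
python3 -c "
from h import *;go(75,-112,110)
import cv2
c=ctrl.read_camera('wrist');cv2.imwrite('pics/w1.png',c['image'][:,:,::-1])
f=200/np.tan(np.radians(c['fovy']/2));E=c['extrinsics']
def pr(x,y,z):
  q=E[:3,:3].T@(np.r_[O+x*X/1e3+y*Y/1e3,z/1e3]-E[:3,3]);return (c['cx']+f*q[0]/-q[2],c['cy']-f*q[1]/-q[2])
for a in((55,-165,50),(95,-165,50),(95,45,50),(95,-74,85),(75,-74,85)):print(a,np.round(pr(*a)))"
```

```text
t 2.575 runner x,y 73.2 -75.4 tip z 231.1 F [-0.8  0.8  0. ] open -0.002574307810645649
tool y angle 69.19 tilt z [-0.001  0.001 -1.   ]
move units [-0.009 -0.183  0.605]
(55, -165, 50) [229. 155.]
(95, -165, 50) [232. 195.]
(95, 45, 50) [441. 195.]
(95, -74, 85) [323. 206.]
(75, -74, 85) [323. 184.]
```

View pics/w1.png

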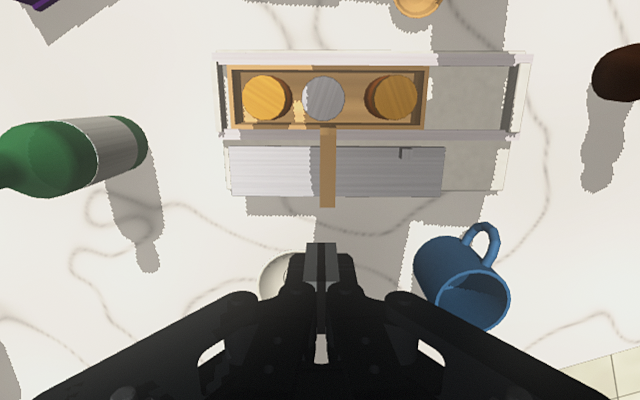

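The wrist view matches the projected points to within about 3 px: strip corners at (229,150), (232,195) and (444,193), and the tab's rear edge at x≈320. The mug, dish and oil bottle are clear of the path. I'll go behind the tab and descend.

send_rows(moves="0 0 0 -0.01 -0.2 0 -1;0 0 0 -0.01 -0.2 0.3 -1;0 0 0 -0.01 -0.2 0.6 -1;0 0 0 -0.01 -0.2 0.85 -1;0 0 0 -0.01 -0.2 0.85 -1;0 0 0 -0.01 -0.2 0.85 -1")

```text
time: 3.38
eef_pos: [0.5553, -0.1851, 0.0777]
tcp_rot: [0.181, 0.983, -0.0, 0.002]
contact_force: [-0.1, 0.5, 0.1]
opening: 0.0
finger_force: 0.0
```

```bash
python3 -c "
from h import *;go(75,-115,38)"
```

```text
t 3.375 runner x,y 77.5 -116.8 tip z 63.7 F [-0.1  0.5  0.1] open 0.00042267291640025263
tool y angle 69.13 tilt z [ 0.003 -0.002 -1.   ]
move units [0.013 0.009 0.128]
```

send_rows(moves="0 0 0 0.01 0 0.06 -1;0 0 0 0.01 0 0.09 -1;0 0 0 0.01 0 0.11 -1;0 0 0 0.01 0 0.13 -1;0 0 0 0.01 0 0.13 -1;0 0 0 0.01 0 0.13 -1")

```text
time: 4.12
eef_pos: [0.5535, -0.1852, 0.0516]
tcp_rot: [0.182, 0.983, -0.0, 0.002]
contact_force: [0.4, 1.4, 8.6]
opening: -0.0
finger_force: 4.0
```

```bash
python3 -c "
from h import *;go(75,-90,38)"
```

```text
t 4.125 runner x,y 75.8 -117.5 tip z 37.6 F [0.4 1.4 8.6] open -0.0002629565205860758
tool y angle 69.04 tilt z [ 0.003 -0.001 -1.   ]
move units [ 0.004  0.138 -0.002]
```

send_rows(moves="0 0 0 0 0.03 0 -1;0 0 0 0 0.06 0 -1;0 0 0 0 0.09 0 -1;0 0 0 0 0.12 0 -1;0 0 0 0 0.15 0 -1;0 0 0 0 0.18 0 -1;0 0 0 0 0.21 0 -1;0 0 0 0 0.24 0 -1;0 0 0 0 0.27 0 -1;0 0 0 0 0.3 0 -1")

```text
time: 5.38
eef_pos: [0.5753, -0.1316, 0.0524]
tcp_rot: [0.181, 0.983, -0.003, 0.002]
contact_force: [-2.5, -6.1, 9.0]
opening: -0.0
finger_force: 3.8
```

```bash
python3 -c "
from h import *;go(75,-10,38)
import cv2
c=ctrl.read_camera('side');cv2.imwrite('pics/s2.png',cv2.resize(c['image'][180:320,260:420,::-1],None,fx=4,fy=4,interpolation=2))"
```

```text
t 5.375 runner x,y 77.1 -59.6 tip z 38.4 F [-2.5 -6.1  9. ] open -7.867737275431174e-05
tool y angle 69.1 tilt z [ 0.004 -0.006 -1.   ]
move units [0.01  0.248 0.001]
```

View pics/s2.png

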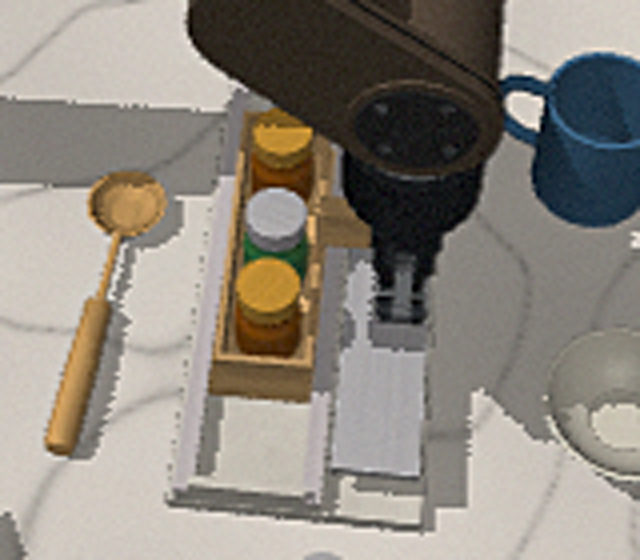

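The side view shows the finger holding the bar down behind the tab (crop (395,320)). The tray has moved forward (rear rim near crop (262,362)) and the jars are standing. I'll keep pushing.

send_rows(moves="0 0 0 0.01 0.03 0.005 -1;0 0 0 0.01 0.06 0.005 -1;0 0 0 0.01 0.09 0.005 -1;0 0 0 0.01 0.12 0.005 -1;0 0 0 0.01 0.15 0.005 -1;0 0 0 0.01 0.18 0.005 -1;0 0 0 0.01 0.21 0.005 -1;0 0 0 0.01 0.21 0.005 -1")

```text
time: 6.42
eef_pos: [0.5898, -0.0914, 0.0523]
tcp_rot: [0.181, 0.983, -0.002, 0.004]
contact_force: [-1.3, -4.7, 10.4]
opening: 0.003
finger_force: 3.9
```

```bash
python3 -c "
from h import *;go(75,-3,38)
import cv2
c=ctrl.read_camera('side')
im=c['image']
hsv=cv2.cvtColor(im,cv2.COLOR_RGB2HSV);m=cv2.inRange(hsv,(8,70,60),(25,255,255))
m[:,:308]=0;m[:,345:]=0;m[:200]=0;m[300:]=0
ys=[(v,np.where(m[v])[0]) for v in range(230,295)]
ys=[(v,q.min(),q.max(),len(q)) for v,q in ys if len(q)>3];print(ys[-8:])
def f(u,v,z):
  d=onplane(c,u,v,z)[:2]-O;return (d@X*1e3).round(1),(d@Y*1e3).round(1)
v,a,b,n=ys[-3];print('underside-edge of tray rear approx',f((a+b)/2,v+2,.015),'earlier pic rim', f(260+215/4,180+358/4,.055))
cv2.imwrite('pics/s3.png',cv2.resize(c['image'][180:320,260:420,::-1],None,fx=4,fy=4,interpolation=2))"
```

```text
t 6.425 runner x,y 76.2 -16.9 tip z 38.3 F [-1.3 -4.7 10.4] open 0.0028431258704555043
tool y angle 69.1 tilt z [ 0.007 -0.005 -1.   ]
move units [0.006 0.07  0.001]
[(257, np.int64(315), np.int64(339), 25), (258, np.int64(315), np.int64(339), 25), (259, np.int64(314), np.int64(339), 26), (260, np.int64(315), np.int64(339), 25), (261, np.int64(314), np.int64(339), 26), (262, np.int64(314), np.int64(338), 25), (263, np.int64(321), np.int64(338), 18), (264, np.int64(333), np.int64(338), 6)]
underside-edge of tray rear approx (np.float64(-1.0), np.float64(-71.6)) earlier pic rim (np.float64(-24.7), np.float64(-112.3))
```

Finger-to-tab offset is about 29 mm, so the tab's rear face is now near y≈+11 and the end stop is about 5 mm further. I'll nudge it there.

send_rows(moves="0 0 0 0.005 0.01 0 -1;0 0 0 0.005 0.015 0 -1;0 0 0 0.005 0.02 0 -1;0 0 0 0.005 0.025 0 -1;0 0 0 0.005 0.025 0 -1")

```text
time: 7.1
eef_pos: [0.5903, -0.0883, 0.0525]
tcp_rot: [0.181, 0.983, -0.004, 0.004]
contact_force: [-3.5, -11.1, 11.3]
opening: 0.002
finger_force: 3.8
```

```bash
python3 -c "
from h import *;where()
import cv2
c=ctrl.read_camera('side')
cv2.imwrite('pics/s4.png',cv2.resize(c['image'][180:320,260:420,::-1],None,fx=4,fy=4,interpolation=2))"
```

```text
t 7.1 runner x,y 75.6 -13.8 tip z 38.5 F [ -3.5 -11.1  11.3] open 0.002138808913873527
tool y angle 69.11 tilt z [ 0.006 -0.008 -1.   ]
```

View pics/s4.png

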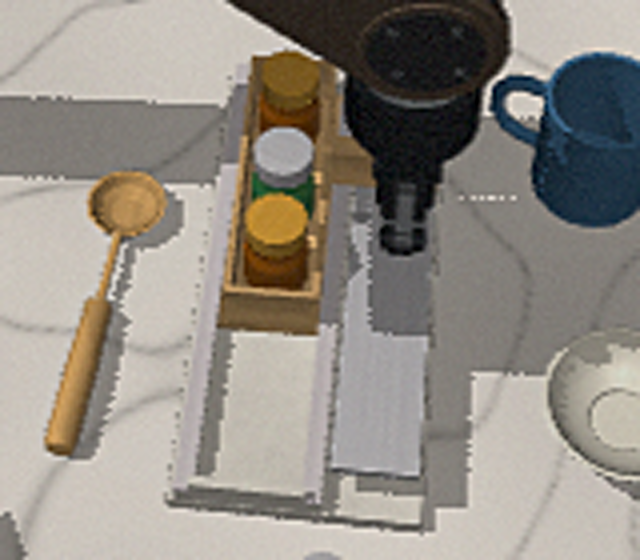

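The push force has risen to about 12 N exactly where the end stop should be (tab rear ≈ +16). The jars are standing and the rear rim is near crop (272,290). I'll back off slightly, then let the bar up.

send_rows(moves="0 0 0 0 -0.02 0 -1;0 0 0 0 -0.04 0 -1;0 0 0 0 -0.04 -0.04 -1;0 0 0 0 -0.04 -0.08 -1;0 0 0 0 -0.04 -0.12 -1;0 0 0 0 -0.04 -0.25 -1;0 0 0 0 -0.04 -0.5 -1;0 0 0 0 -0.04 -0.8 -1;0 0 0 0 -0.04 -0.8 -1;0 0 0 0 -0.04 -0.8 -1")

```text
time: 8.4
eef_pos: [0.5839, -0.0909, 0.2075]
tcp_rot: [0.182, 0.983, 0.0, -0.001]
contact_force: [0.1, 0.9, -1.3]
opening: 0.0
finger_force: 0.0
```

```bash
python3 -c "
from h import *;where()
import cv2
c=ctrl.read_camera('wrist')
cv2.imwrite('pics/w5.png',c['image'][:,:,::-1])"
```

```text
t 8.4 runner x,y 70.5 -18.5 tip z 193.5 F [ 0.1  0.9 -1.3] open 8.990974453985392e-05
tool y angle 69.06 tilt z [-0.002  0.001 -1.   ]
```

View pics/w5.png

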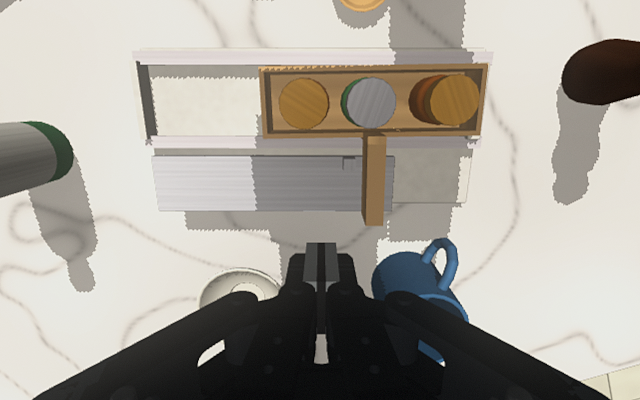

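The wrist view shows the tab's rear edge at x≈362 and the lug at (348,160), clear behind it. The jars are standing, nothing else has been disturbed, and the finger is well clear of everything.

```bash
python3 -c "
from h import *
c=ctrl.read_camera('wrist')
for z in (.05,.038):
  a,b=[onplane(c,*p,z)[:2] for p in ((152,156),(160,211))];print(z,np.linalg.norm(a-b),[((q-O)@X*1e3,(q-O)@Y*1e3) for q in(a,b)])
print(ctrl.sign_off())"
```

```text
0.05 0.04967004982229101 [(np.float64(45.24836708492017), np.float64(-163.82511224206877)), (np.float64(94.91749551857444), np.float64(-163.76169724548205))]
0.038 0.051755231550556724 [(np.float64(47.22174995362252), np.float64(-169.8882906668403)), (np.float64(98.9760214350347), np.float64(-169.822213466518))]
the job is handed in; nothing more can be done
None
```

The tray is pushed to its end stop with the tab past the lug; the bar measures back up at its 50 mm rest height behind it, the jars are standing, and the job is handed in at about 8.5 s.

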